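Unclamp the sample block and dock it in the cooling cradle

TASK

Flip the shaker's toggle clamp open by swinging its handle over centre away from the block, leaving the block in its seat until the clamp is open. Then lift the aluminium sample block out, set it down upright near the middle of the rubber mat and let go of it, take it again by its other pair of faces, and lower it upright between the two finned walls of the cooling cradle, fully down and centred along their length, with the clamp left open. Leave the tip box, the jar and the wash bottle where they stand.

Things in the scene. Friction and masses are not known exactly. Their poses are not given: they have to be found in the camera images.
- shaker: White laboratory shaker fixed to the bench, 46 mm high, reaching x = -75 to +75 and y = -70 to +230 mm from its origin, which lies on the bench directly under the block seat's centre. The toggle clamp's steel bracket stands on it at x = -18 to +18, y = +92 to +142 mm, up to z = 142 mm.
- seat (a point): Centre of the block seat's floor, shaker x = 0, y = 0, z = 46 mm; axes as the shaker's. Two steel fences, 36 mm wide in x, stand at y = -40 to -30 and +30 to +40 mm, as tall as the block (50 mm above the seat), so in the seat the block can be gripped only by its two faces that look along x.
- clamp_pad (a point): Underside of the clamp arm's rubber foot, 20 mm across. Locked, it rests on the middle of the block's top and the 20 mm wide arm runs from it along shaker +y to the bracket, its top at z = 131 mm (spindle to 147 mm). Open, the arm stands up and leans away from the block, all of it beyond shaker y = 75 mm, top at z = 250 mm.
- handle_grip (a point): Middle of the clamp handle's black rubber grip, a round bar 22 mm thick and 62 mm long, nearly upright, reaching 30 mm above and below this point. The point is 85 mm from the handle's pivot, which runs parallel to the shaker's x at shaker y = +125, z = +135 mm.
- clamp_handle (a joint): Handle angle (rad): 0 = locked (leaning 0.15 rad from upright towards the block, shaker -y), growing as the handle swings towards shaker +y to 1.3 = fully open (stop). Below 0.55 it springs back to locked; beyond, it swings open by itself and stays. Takes 6 to 10 N at the grip's middle. The arm swings up with it, 1.3 times as far.
- block: Plain aluminium sample block, 40 (x) x 56 (y) x 50 mm (z), about 0.2 to 0.4 kg, four dark wells in its top; origin at the centre of its underside. It starts in the shaker's seat with its y along the shaker's y, under the clamp.
- mat: Square black rubber mat fixed on the bench, 120 x 120 x 3 mm; origin at the centre of its underside, top at z = 3 mm.
- cradle: Finned aluminium cooling cradle, fixed; origin at the centre of its underside. Floor 6 mm thick. Upright walls with fins at x = -45 to -23 and +23 to +45 mm, 50 mm long in y, up to z = 56 mm. The 46 mm wide channel between them runs along y, open at both ends. The block fits with its x along the cradle's x, either way round, top flush with the walls, its ends sticking out 3 mm.
- tip_box: Bystander: closed clear box of pipette tips with a blue lid, 77 x 117 x 55 mm; origin at the centre of its underside.
- jar: Bystander: small jar, 60 mm across, 75 mm high; origin at the centre of its underside.
- wash_bottle: Bystander: white wash bottle with a spout, 68 mm across, 215 mm high; origin at the centre of its underside.
Things that resemble listed ones, but are neither listed nor needed, are in the scene too. Leave any purple look-alike of the mat alone.

How it is judged:
On the way, in this order (a step that is already met when the one before it is completed fails the run):
1. the clamp is flipped open (handle beyond 0.9 rad) with the block still in its seat (value of joint clamp_handle above 0.9 rad and horizontal distance between block and seat below 0.015 m and z of block in the frame of seat below 0.006 m), for 0.2 s.
2. the block stands upright on the mat, let go (horizontal distance between block and mat below 0.05 m and z of block in the frame of mat below 0.008 m and angle between block's own z axis and vertical below 0.1 rad and linear speed of block below 0.03 m/s and contact force between block and the fingers below 0.1 N), for 0.2 s.
At the end, for the whole second after the job is handed in: The block stands upright (within 0.08 rad) and at rest on the cradle's floor between its walls (underside within 4 mm of the floor), centred along the channel within 12 mm, and the clamp handle is open beyond 0.9 rad (z of block in the frame of cradle between 0.003 and 0.01 m and x of block in the frame of cradle between -0.006 and 0.006 m and y of block in the frame of cradle between -0.012 and 0.012 m and angle between the x axis of block and the x axis of cradle, either way round below 0.2 rad and angle between block's own z axis and vertical below 0.08 rad and linear speed of block below 0.02 m/s and value of joint clamp_handle above 0.9 rad); the robot touches nothing.
It fails at once if a bystander (tip box, jar or wash bottle) is shifted or knocked by more than 30 mm (distance of any of tip_box, jar, wash_bottle from where it was at the start of the episode above 0.03 m).
It fails at once if the block is dragged out of its seat (10 mm up, or 12 mm aside) before the clamp is over centre (value of joint clamp_handle below 0.5 rad and (horizontal distance between block and seat above 0.012 m or z of block in the frame of seat above 0.01 m) and horizontal distance between block and seat below 0.05 m).
It also fails if it takes over 67 s, if anything falls off the work surface, if the arm or the gripper's body presses on something with over 40 N, if the wrist force passes 120 N, or if a joint passes its speed limit or range.

ROBOT

A 6-joint arm with a two-finger parallel gripper is mounted at the origin on the work surface. World frame = base frame: x ahead of the robot, y to its left, z up, the work surface at z = 0. Lengths are in m, angles in rad, forces in N, time in s.
With the tool pointing down it reaches from about 0.35 to 0.975 m from the base axis. Payload 4.9 kg.
Tool frame: the origin (TCP) lies on the centre line of the jaws, within the pads' length; the fingertips stand 22 mm ahead of it and the grasp point (between the pads) lies 3 mm ahead of it (r.finger_overhang is the distance from the TCP to the fingertips, in m); z points along the fingers, y is the line along which they close (so a half turn about z gives the same grasp; the last joint's range is limited). The gripper opens to 85 mm and grips with 20 to 120 N. Pads are 22 mm wide; open, the fingers measure 114 mm over their backs; the gripper's body (76 mm by 85 mm) begins 54 mm behind the grasp point. The pads swing forward as they close: fully open they stand 13 mm farther back than shut.
Start: joints at [1.177, 0.053, 1.613, -0, 1.476, -0.119], TCP at [0.17, 0.602, 0.253] pointing down, gripper open.
Joint ranges: [-3.01, 3.01], [-1.01, 2.22], [0.06, 2.58], [-1.02, 4.17], [0.09, 2.62], [-3.14, 3.14]. Speed limits (rad/s): [2.57, 2.57, 3.14, 3.14, 3.14, 3.14].

INTERFACE

Orientations are given as [roll, pitch, yaw] about the fixed x, y, z axes, in that order (R = Rz(yaw) Ry(pitch) Rx(roll)).
In Python, from station import r gives the robot as it stands. The module is installed in compiled form; this text tells all that it offers.
- The arm moves only by the tool drive_tool, never from a script. Its argument "motion" is a list of rows, each a list of 5 numbers: the shift along the tool's x, y, z in mm, then the turn about the tool's z in degrees, then the opening in per cent of the stroke, from 0 (shut) to 100 (fully open). In form: [[tx, ty, tz, spin, claw], ...]. A call has 1 to 20 rows; each row shifts and turns the commanded pose from where the row before left it, along the tool's axes as they then stand; what a row does not reach is not made up. A row lasts 1/12 s, in which the tool goes at most 41.7 mm and 7.16 degrees, less where a joint would pass 70% of its speed; a pose out of reach is approached as far as the arm can. A call is refused whole if a number of a shift passes 41.7 or a number of a turn 7.16, either way. A call with a gripper value outside its range is refused whole. The fingers move at their own pace and stop on an object; the grip force is fixed at half the most. Time passes only in rows, so rows that do not move let the fingers close. It gives the time, the measured TCP pose, the force, the opening and the grip force at its end, in the units of the state.
- r.sense(): the state, without advancing time (a new reading comes with each control period).
- r.capture(name): name is "side" or "top"; returns a dict with "pixels" (384x512x3 uint8, red, green, blue), "depth" (384x512 float32, m along the optical axis (not along the pixel's ray), 0 where there is no reading), "fx", "fy", "cx", "cy" (pixels), "distortion" ([k1, k2, p1, p2, k3] as OpenCV has them; the pictures are not rectified), "origin" and "attitude" of the camera in the world. Camera axes: x right, y down, z forward; pixel columns grow to the right and rows downward; lengths in m; the calibration is good to about 2 mm. A picture is of the moment at which its call begins.
- r.job_done(): hands the job in; it is judged then, once.
Trained networks look in the newest picture that a camera, given by its name, has taken for a name from the list of things; names that differ only in an ending like _2 or _b are one class to them, and where a whole thing is asked for, a point or a joint stands for the part that bears it (a point fixed in the world has none). Each returns a list of dicts, best first, with "score" (0 to 1); they miss things now and then, are a little off and sometimes report something else, mostly with a low value. They report only what shows in the picture. A call takes as long as a camera call. They do not tell look-alikes from the thing itself.
- r.look_for(thing, camera): "bbox" ([left, top, right, bottom] in pixels, round what is visible of it).
- r.trace(thing, camera): "mask" (384x512 bool, what is visible of it) and "bbox" ([left, top, right, bottom] in pixels, round what is visible of it).
- r.pinpoint(thing, camera): "pixel" ([column, row] in pixels: a listed point, or the origin of a listed thing).
The state is a dict: "t": time; "joint_positions": joint angles; "dq": joint speeds; "effort": joint torques, N m; "ee_pos": TCP position; "tcp_rot": TCP orientation; "contact_force": force on the tool from outside, world axes, zero at the start; "wrist_torque": the same for the moment, N m; "gripper_width": finger opening in m; "finger_force": force on a finger pad.
Only numpy, scipy, OpenCV 4.12 (cv2) and the standard library are available. Lean on these libraries where they do the work, as an engineer would, in place of code of your own. Each camera call takes 0.05 s, during which the arm holds its last target. There are 200 camera calls.

## Working session

There is one attempt and no reset: what is moved stays moved. The work goes in short steps, Python scripts to look and compute and a tool call to move; the robot and the scene stay as the last step left them, time stands still between calls to the robot, and variables do not carry over. Pictures are saved under pics/ and viewed, at most 10 in all, crops included, and the job is handed in when it is done.

Besides the shell and the picture viewer there is one more tool, called after ">>>" as name(argument=value, ...) on one line, values as JSON. drive_tool: Moves the arm, as the interface text tells. Its arguments: {"type":"object","properties":{"motion":{"type":"array"}},"required":["motion"]}

```bash
mkdir -p pics
cat > h.py <<'E'
import numpy as np, cv2
from station import r
from scipy.spatial.transform import Rotation as Ro
def Rc(c):
    a=np.array(c["attitude"])
    if a.shape==(3,3): return a
    return Ro.from_euler('xyz',a).as_matrix() if a.size==3 else Ro.from_quat(a).as_matrix()
def K(c): return np.array([[c["fx"],0,c["cx"]],[0,c["fy"],c["cy"]],[0,0,1.]])
def rays(c,px):
    u=cv2.undistortPoints(np.array(px,float).reshape(-1,1,2),K(c),np.array(c["distortion"],float)).reshape(-1,2)
    return np.c_[u,np.ones(len(u))]
def world(c,px,d): return (rays(c,px)*np.array(d).reshape(-1,1))@Rc(c).T+np.array(c["origin"])
def onz(c,px,z):
    v=rays(c,px)@Rc(c).T;o=np.array(c["origin"]);return o+v*((z-o[2])/v[:,2:3])
def cloud(c,m=None):
    m=(c["depth"]>0) if m is None else m&(c["depth"]>0)
    v,u=np.nonzero(m);return world(c,np.c_[u,v],c["depth"][v,u])
def save(c,n): cv2.imwrite(f"pics/{n}.png",c["pixels"][...,::-1])
E
python3 - <<'E'
from h import *
for n in("top","side"):
    c=r.capture(n);save(c,n+"1");print(n,c["origin"],c["attitude"],c["fx"])
    for t in("shaker","block","mat","cradle","tip_box","jar","wash_bottle","clamp_handle"):
        for q in r.trace(t,n)[:3]:
            P=cloud(c,q["mask"]); 
            if len(P)<5 or q["score"]<.2: continue
            b=P[P[:,2]>np.percentile(P[:,2],97)-.006]
            rect=cv2.minAreaRect((P[:,:2]*1000).astype(np.float32))
            print(t,round(q["score"],2),np.round(q["bbox"]),"min",P.min(0).round(3),"max",P.max(0).round(3),np.round(rect[0]),np.round(rect[1]),round(rect[2],1))
    for t in("seat","clamp_pad","handle_grip","shaker","block","mat","cradle"):
        for q in r.pinpoint(t,n)[:2]:
            u,v=np.round(q["pixel"]).astype(int)
            print("pt",t,round(q["score"],2),np.round(q["pixel"]),world(c,[q["pixel"]],[c["depth"][min(v,383),min(u,511)]]).round(3),onz(c,[q["pixel"]],{"seat":.046,"clamp_pad":.096,"handle_grip":.219}.get(t,0)).round(3))
E
```

```text
top [ 0.3820247  -0.08116059  1.53167897] [-3.02752548  0.00833357 -1.56389829] 415.8020197365469
shaker 0.81 [124. 175. 208. 221.] min [ 0.45   0.111 -0.007] max [0.621 0.43  0.253] [538. 270.] [163. 315.] 4.7
block 0.73 [175. 188. 194. 201.] min [0.52  0.156 0.064] max [0.56  0.209 0.103] [540. 183.] [39. 53.] 2.0
mat 0.93 [301. 233. 333. 264.] min [ 0.288 -0.339 -0.007] max [ 0.408 -0.219  0.013] [ 348. -279.] [119. 120.] 0.4
mat 0.76 [238. 200. 279. 238.] min [ 0.396 -0.147 -0.008] max [ 0.535 -0.011  0.012] [467. -79.] [123. 123.] 77.6
mat 0.75 [127. 243. 164. 283.] min [ 0.232  0.264 -0.008] max [0.364 0.403 0.014] [296. 333.] [122. 125.] 77.8
cradle 0.88 [300. 177. 319. 206.] min [ 0.516 -0.284 -0.002] max [ 0.611 -0.219  0.063] [ 565. -254.] [49. 90.] 73.3
tip_box 0.83 [249. 112. 283. 137.] min [ 0.754 -0.161  0.003] max [ 0.836 -0.045  0.065] [ 795. -103.] [ 82. 115.] 0.3
tip_box 0.22 [138. 189. 146. 199.] min [0.522 0.282 0.16 ] max [0.54  0.305 0.251] [530. 293.] [17. 23.] 67.5
jar 0.84 [200. 127. 218. 149.] min [ 0.718  0.081 -0.001] max [0.779 0.137 0.083] [747. 109.] [6
[... 2319 characters left out ...]
.33 [168. 178. 211. 215.] min [ 0.753 -0.163 -0.   ] max [ 0.834 -0.043  0.059] [ 794. -103.] [120.  80.] 89.1
pt seat 0.7 [211. 291.] [[0.52  0.202 0.089]] [[0.537 0.182 0.046]]
pt clamp_pad 0.96 [211. 282.] [[0.529 0.185 0.097]] [[0.53  0.185 0.096]]
pt handle_grip 0.69 [174. 288.] [[0.533 0.302 0.236]] [[0.542 0.294 0.219]]
pt shaker 0.7 [191. 198.] [[ 0.77  -0.069  0.051]] [[ 0.804 -0.107  0.   ]]
pt shaker 0.69 [210. 298.] [[0.52  0.209 0.067]] [[0.546 0.179 0.   ]]
pt mat 0.84 [339. 211.] [[ 0.345 -0.278  0.003]] [[ 0.346 -0.28  -0.   ]]
pt mat 0.79 [234. 166.] [[ 0.758 -0.312  0.002]] [[ 0.759 -0.314  0.   ]]
pt cradle 0.83 [278. 191.] [[ 0.536 -0.22   0.057]] [[ 0.559 -0.273  0.   ]]
```

View pics/top1.png

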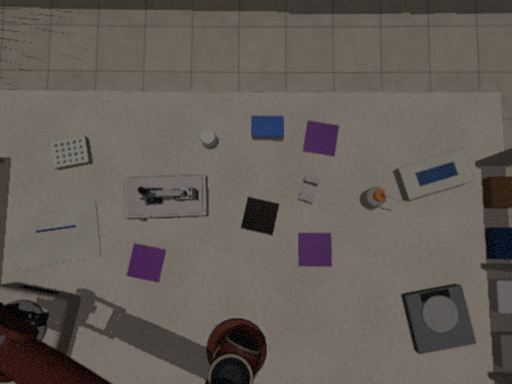

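View pics/side1.png

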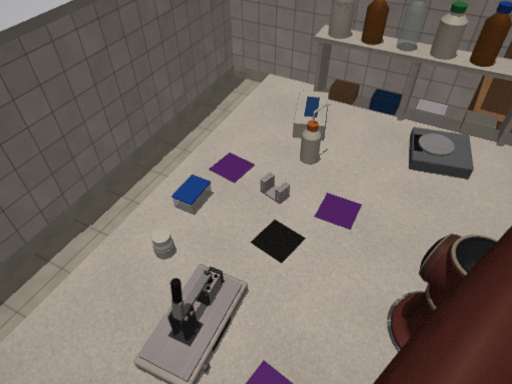

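The top picture shows the shaker at (165,197) with its handle at (140,190), the black mat at (260,215), and the cradle walls at (311,181) and (306,197). The three purple squares are decoys. The side picture agrees. Next I'll refine the poses.

```bash
cat > fit.py <<'E'
from h import *
from scipy.optimize import minimize
def rect(P):
    q=cv2.minAreaRect((P[:,:2]*1000).astype(np.float32));return np.round(q[0],1),np.round(q[1],1),round(q[2],1)
def reproj(c,W):
    R=Rc(c);rv=cv2.Rodrigues(R.T)[0];t=-R.T@np.array(c["origin"])
    return cv2.projectPoints(np.array(W,float),rv,t,K(c),np.array(c["distortion"],float))[0].reshape(-1,2)
def box(cx,cy,sx,sy,z0,z1): return np.array([[cx+i*sx/2,cy+j*sy/2,z] for i in(-1,1) for j in(-1,1) for z in(z0,z1)])
def sil(c,parts,p,s=8):
    # silhouette of convex parts at pose (x,y,yaw,z), anti-aliased
    im=np.zeros((384*s//1,512*s//1),np.uint8)
    Rz=Ro.from_euler('z',p[2]).as_matrix()
    for b in parts:
        px=(reproj(c,b@Rz.T+[p[0],p[1],p[3] if len(p)>3 else 0])+.5)*s
        cv2.fillConvexPoly(im,cv2.convexHull(px.round().astype(np.int32)),255)
    return cv2.resize(im,(512,384),interpolation=cv2.INTER_AREA)/255.
def fit(views,parts,p0,z=0):
    f=lambda p:sum(np.abs(sil(c,parts,[*p[:2],p[2],z])-m).sum() for c,m in views)
    best=minimize(f,p0,method="Nelder-Mead",options=dict(initial_simplex=np.array(p0)+np.array([[0,0,0],[.008,0,0],[0,.008,0],[0,0,.1]]),xatol=2e-4,fatol=.05))
    return best.x,best.fun
CR=[box(-.034,0,.022,.05,0,.056),box(.034,0,.022,.05,0,.056),box(0,0,.09,.05,0,.006)]
E
python3 - <<'E'
from fit import *
s=r.sense();print(s["ee_pos"],s["tcp_rot"],s["gripper_width"],r.finger_overhang)
V={}
for n in("top","side"):
    c=r.capture(n)
    q=r.trace("cradle",n)[0];V[n]=(c,q["mask"]);P=cloud(c,q["mask"]);w=P[P[:,2]>.045];print(n,"cr walls",len(w),w.mean(0).round(4),rect(w))
    print(" cr fit",fit([V[n]],CR,[.568,-.262,-.29]))
    q=r.trace("shaker",n)[0]["mask"];P=cloud(c,cv2.dilate(q.astype(np.uint8),np.ones((5,5)))>0)
    w=P[(P[:,2]>.036)&(P[:,2]<.054)];print(n,"shaker top",len(w),rect(w))
    P=cloud(c);b=P[(abs(P[:,0]-.54)<.04)&(abs(P[:,1]-.186)<.05)&(P[:,2]>.09)&(P[:,2]<.103)];print(" blk/fence top",len(b),rect(b),b.mean(0).round(4))
    g=P[(abs(P[:,0]-.54)<.05)&(abs(P[:,1]-.3)<.04)&(P[:,2]>.19)];print(" grip",len(g),g.min(0).round(3),g.max(0).round(3),g.mean(0).round(3))
print("cr both",fit(list(V.values()),CR,[.568,-.262,-.29]))
SH=[box(0,.08,.15,.30,0,.046)]
E
```

```text
[0.16960559 0.60151807 0.25327061] [-3.14152543e+00  8.34451703e-06  2.86676880e+00] 0.08537682318805438 0.022
top cr walls 170 [ 0.5637 -0.2528  0.0552] (array([ 565.2, -253.8]), array([48.8, 88.9]), 73.4)
 cr fit (array([ 0.56551494, -0.25284658, -0.31010188]), np.float64(27.52549019607843))
top shaker top 2477 (array([531.5, 262.3]), array([156.3, 297. ]), 2.6)
 blk/fence top 169 (array([540. , 184.1]), array([39.1, 78. ]), 0.9) [0.5392 0.177  0.096 ]
 grip 53 [0.523 0.282 0.194] [0.543 0.3   0.253] [0.532 0.29  0.238]
side cr walls 181 [ 0.5629 -0.2529  0.0525] (array([ 565.7, -255.3]), array([53.6, 94.1]), 75.0)
 cr fit (array([ 0.56657366, -0.25587775, -0.30894911]), np.float64(45.92549019607843))
side shaker top 4655 (array([536.4, 263.4]), array([148.8, 295.8]), 2.6)
 blk/fence top 235 (array([538.5, 182.7]), array([35.6, 81.2]), 4.0) [0.5321 0.1806 0.0948]
 grip 243 [0.522 0.281 0.19 ] [0.544 0.309 0.25 ] [0.531 0.298 0.226]
cr both (array([ 0.56574401, -0.25370274, -0.31687042]), np.float64(82.85098039215686))
```

>>> drive_tool(motion=[[0,0,-7,6.5,0],[0,0,-7,6.5,0],[0,0,-7,6.5,0],[0,0,-7,6.5,0],[0,0,-7,6.5,0],[0,0,-7,6.5,0],[0,0,-7,6.5,0],[0,0,-7,6.5,0],[0,0,-7,6.5,0],[0,0,-7,6.5,0],[0,0,0,6.5,0]])

```text
t: 2.82
ee_pos: [0.1698, 0.6021, 0.3254]
tcp_rot: [3.14, -0.003, 1.613]
contact_force: [-0.0, 0.5, 0.5]
gripper_width: -0.0003
finger_force: 0.0
```

```bash
cat > go.py <<'E'
import sys
from h import *
s=r.sense();p=np.array(s["ee_pos"]);yaw=s["tcp_rot"][2]
a=[float(v) for v in sys.argv[1:]]
d=Ro.from_euler('xyz',s["tcp_rot"]).as_matrix().T@(np.array(a[:3])-p)
print("t",s["t"],"p",p.round(4),"yaw",np.degrees(yaw).round(2),"q",np.round(s["joint_positions"],2),"tool mm",(d*1000).round(1),"w",round(s["gripper_width"],4),"F",np.round(s["contact_force"],1))
if len(a)>3: print("spin",round(((np.degrees(yaw)-a[3]+90)%180)-90,1),"(mod 180)")
E
python3 go.py .536 .245 .33 92.6
```

```text
t 2.8167 p [0.1698 0.6021 0.3254] yaw 92.43 q [ 1.18  0.02  1.53 -0.    1.59  1.13] tool mm [-372.3  350.7   -5.2] w -0.0003 F [-0.   0.5  0.5]
spin -0.2 (mod 180)
```

>>> drive_tool(motion=[[-23.3,21.9,0,0,0],[-23.3,21.9,0,0,0],[-23.3,21.9,0,0,0],[-23.3,21.9,0,0,0],[-23.3,21.9,0,0,0],[-23.3,21.9,0,0,0],[-23.3,21.9,0,0,0],[-23.3,21.9,0,0,0],[-23.3,21.9,0,0,0],[-23.3,21.9,0,0,0],[-23.3,21.9,0,0,0],[-23.3,21.9,0,0,0],[-23.3,21.9,0,0,0],[-23.3,21.9,0,0,0],[-23.3,21.9,0,0,0],[-23.3,21.9,0,0,0],[0,0,0,0,0],[0,0,0,0,0]])

```text
t: 4.32
ee_pos: [0.5383, 0.2449, 0.323]
tcp_rot: [-3.141, -0.0, 1.616]
contact_force: [-1.4, 0.2, 0.7]
gripper_width: 0.0001
finger_force: 0.0
```

```bash
python3 go.py .536 .245 .227 92.6
```

```text
t 4.3167 p [0.5383 0.2449 0.323 ] yaw 92.6 q [ 0.3  -0.06  1.61  0.    1.59  0.26] tool mm [ 0.2 -2.2 96. ] w 0.0001 F [-1.4  0.2  0.7]
spin 0.0 (mod 180)
```

>>> drive_tool(motion=[[0,-2,16,0,0],[0,-2,16,0,0],[0,0,16,0,0],[0,0,16,0,0],[0,0,16,0,0],[0,0,16,0,0],[0,0,0,0,0],[8,0,0,0,0],[8,0,0,0,0],[8,0,0,0,0],[8,0,0,0,0],[8,0,0,0,0],[8,0,0,0,0]])

```text
t: 5.4
ee_pos: [0.5324, 0.2925, 0.2321]
tcp_rot: [3.138, 0.006, 1.619]
contact_force: [-0.4, -13.3, 8.1]
gripper_width: -0.0001
finger_force: 6.9
```

>>> drive_tool(motion=[[10,0,0,0,0],[10,0,0,0,0],[10,0,0,0,0],[10,0,0,0,0],[10,0,0,0,0],[8,0,0,0,0],[0,0,0,0,0],[0,0,0,0,0]])

```text
t: 6.07
ee_pos: [0.5285, 0.3528, 0.2281]
tcp_rot: [3.14, -0.001, 1.62]
contact_force: [0.2, 0.5, 0.1]
gripper_width: -0.0001
finger_force: 0.0
```

```bash
python3 - <<'E'
from h import *
c=r.capture("side");cv2.imwrite("pics/s2.png",cv2.resize(c["pixels"][150:384,80:330,::-1],None,fx=2.4,fy=2.4,interpolation=cv2.INTER_CUBIC))
E
python3 go.py .5387 .183 .227 92.6
```

```text
t 6.1167 p [0.5285 0.3524 0.228 ] yaw 92.8 q [0.47 0.09 1.61 0.   1.43 0.42] tool mm [-169.7    1.9    0.9] w -0.0003 F [ 0.1 -0.4  0.4]
spin 0.2 (mod 180)
```

View pics/s2.png

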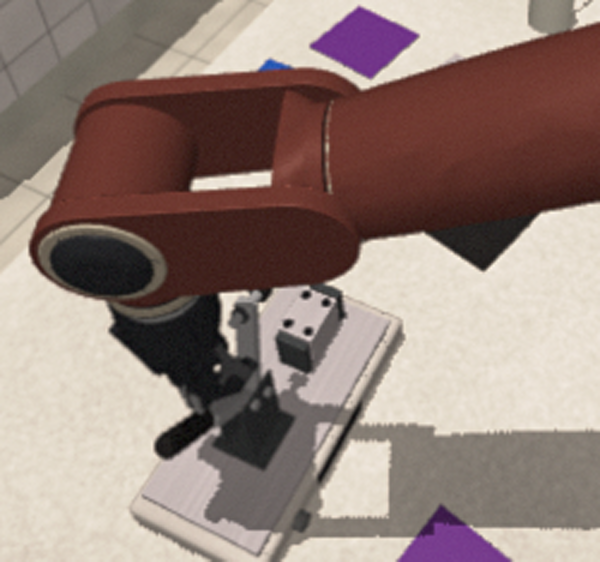

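The clamp is open: in the crop the handle lies back at (185,435), the arm is upright at (245,325), and the block is still seated at (310,325). I'll raise the tool and move over the block.

>>> drive_tool(motion=[[0,0,-25,0,0],[0,0,-25,0,0],[0,0,-25,0,0],[0,0,-25,0,0],[-21.2,0.2,0,0,0],[-21.2,0.2,0,0,0],[-21.2,0.3,0,0,0],[-21.2,0.3,0,0,0],[-21.2,0.3,0,0,100],[-21.2,0.3,0,0,100],[-21.2,0.2,0,0,100],[-21.2,0.2,0,0,100],[0,0,0,0,100],[0,0,0,0,100]])

```text
t: 7.28
ee_pos: [0.5387, 0.1816, 0.3277]
tcp_rot: [3.141, -0.001, 1.617]
contact_force: [0.3, 0.8, 0.0]
gripper_width: 0.0721
finger_force: 0.0
```

```bash
python3 - <<'E'
from fit import *
for n in("top","side"):
    c=r.capture(n)
    for q in r.trace("block",n)[:1]:
        P=cloud(c,q["mask"]);w=P[(P[:,2]>.088)&(P[:,2]<.105)];print(n,q["score"],len(w),rect(w) if len(w)>4 else "",w.mean(0).round(4))
        if n=="side": print(fit([(c,q["mask"])],[box(0,0,.04,.056,.0,.05)],[.5387,.183,.045],.046))
E
python3 go.py .5387 .183 .071 92.6
```

```text
top 0.5 169 (array([540.9, 179. ]), array([39.2, 53.1]), 3.5) [0.5407 0.1789 0.096 ]
side 0.75 317 (array([541.2, 182.8]), array([41.2, 58.3]), 2.0) [0.54   0.1844 0.0946]
(array([0.54457678, 0.17765216, 0.263494  ]), np.float64(155.14509803921567))
t 7.4833 p [0.5385 0.1832 0.3274] yaw 92.81 q [ 0.2  -0.11  1.65  0.    1.6   0.15] tool mm [-2.000e-01  2.000e-01  2.564e+02] w 0.0855 F [-0.3  0.2 -0.6]
spin 0.2 (mod 180)
```

>>> drive_tool(motion=[[0,1.5,25,0,100],[0,0,25,0,100],[0,0,25,0,100],[0,0,25,0,100],[0,0,25,0,100],[0,0,25,0,100],[0,0,25,0,100],[0,0,25,0,100],[0,0,25,0,100],[0,0,14,0,100],[0,0,12,0,100],[0,0,0,0,100],[0,0,0,0,100]])

```text
t: 8.57
ee_pos: [0.5399, 0.1829, 0.0761]
tcp_rot: [-3.141, 0.0, 1.62]
contact_force: [0.3, -0.3, 1.2]
gripper_width: 0.0853
finger_force: 0.0
```

>>> drive_tool(motion=[[0,0,0,0,0],[0,0,0,0,0],[0,0,0,0,0],[0,0,0,0,0],[0,0,0,0,0],[0,0,0,0,0],[0,0,0,0,0],[0,0,0,0,0],[0,0,0,0,0]])

```text
t: 9.32
ee_pos: [0.5415, 0.1827, 0.078]
tcp_rot: [3.138, -0.0, 1.619]
contact_force: [1.9, 0.2, 6.4]
gripper_width: 0.0394
finger_force: 61.4
```

```bash
python3 go.py .5405 .183 .075 92.6
```

```text
t 9.3167 p [0.5415 0.1827 0.078 ] yaw 92.75 q [ 0.2   0.1   1.87 -0.    1.17  0.15] tool mm [ 0.4 -1.   3. ] w 0.0394 F [1.9 0.2 6.4]
spin 0.1 (mod 180)
```

>>> drive_tool(motion=[[0,0,-8,0,0],[0,0,-16,0,0],[0,0,-16,0,0],[0,0,-16,0,0],[0,0,-16,0,0],[0,0,-12,0,0],[0,0,0,0,0],[-20,-6.7,0,0,0],[-20,-6.7,0,0,0],[-20,-6.7,0,0,0],[-20,-6.7,0,0,0],[-20,-6.7,0,0,0],[-20,-6.7,0,0,0],[-20,-6.7,0,0,0],[-20,-6.7,0,0,0],[-20,-6.7,0,0,0],[-20,-6.7,0,0,0],[-20,-6.7,0,0,0],[-20,-6.7,0,0,0],[-20,-6.7,0,0,0]])

```text
t: 10.98
ee_pos: [0.4641, -0.082, 0.1586]
tcp_rot: [-3.139, -0.001, 1.619]
contact_force: [0.0, -0.5, -2.3]
gripper_width: 0.0396
finger_force: 61.1
```

>>> drive_tool(motion=[[0,0,0,0,0],[0,0,0,0,0]])

```text
t: 11.15
ee_pos: [0.4645, -0.0818, 0.1589]
tcp_rot: [-3.139, -0.001, 1.617]
contact_force: [-0.1, 0.3, -3.0]
gripper_width: 0.0395
finger_force: 61.1
```

```bash
python3 - <<'E'
from fit import *
c=r.capture("side");cv2.imwrite("pics/s3.png",cv2.resize(c["pixels"][100:384,100:400,::-1],None,fx=2,fy=2))
E
python3 go.py .467 -.081 .035 92.6
```

```text
t 11.2 p [ 0.4648 -0.0812  0.1591] yaw 92.7 q [-0.33 -0.25  2.05  0.    1.34 -0.38] tool mm [-1.000e-01  2.500e+00  1.241e+02] w 0.0394 F [ 0.4  0.2 -3.1]
spin 0.1 (mod 180)
```

View pics/s3.png

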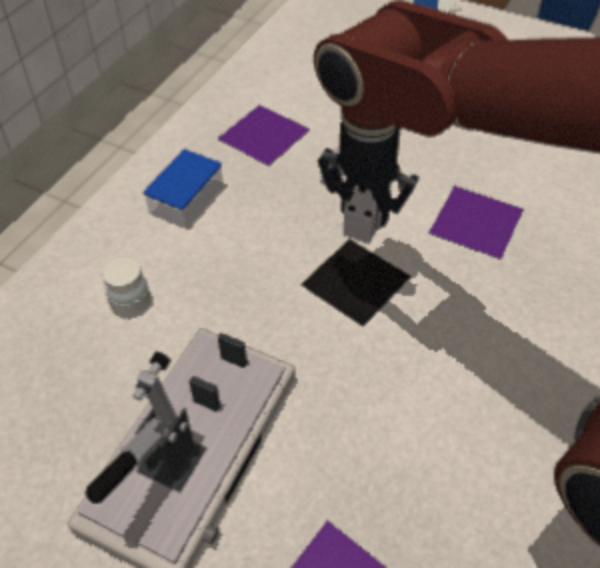

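The block is held at (360,210) over the black mat and the clamp is still open. I'll lower it now.

>>> drive_tool(motion=[[0,2,14,0,0],[0,0,14,0,0],[0,0,14,0,0],[0,0,14,0,0],[0,0,14,0,0],[0,0,14,0,0],[0,0,14,0,0],[0,0,10,0,0],[0,0,8,0,0],[0,0,4,0,0],[0,0,0,0,0],[0,0,0,0,0]])

```text
t: 12.2
ee_pos: [0.4679, -0.0812, 0.0406]
tcp_rot: [3.141, 0.0, 1.619]
contact_force: [-0.1, -0.1, -2.5]
gripper_width: 0.0394
finger_force: 61.2
```

>>> drive_tool(motion=[[0,0,1,0,0],[0,0,1,0,0],[0,0,0,0,0],[0,0,0,0,0]])

```text
t: 12.53
ee_pos: [0.4678, -0.0815, 0.0387]
tcp_rot: [3.141, 0.0, 1.619]
contact_force: [0.8, -1.0, -2.8]
gripper_width: 0.0395
finger_force: 61.2
```

>>> drive_tool(motion=[[0,0,1,0,0],[0,0,1,0,0],[0,0,1,0,0],[0,0,0,0,0],[0,0,0,0,0]])

```text
t: 12.95
ee_pos: [0.4675, -0.0813, 0.0352]
tcp_rot: [-3.141, -0.0, 1.619]
contact_force: [0.5, -0.4, -3.5]
gripper_width: 0.0394
finger_force: 61.2
```

>>> drive_tool(motion=[[0,0,1,0,0],[0,0,1,0,0],[0,0,0,0,0],[0,0,0,0,0]])

```text
t: 13.28
ee_pos: [0.4677, -0.0814, 0.035]
tcp_rot: [-3.14, -0.0, 1.619]
contact_force: [-6.5, 1.5, 10.3]
gripper_width: 0.0393
finger_force: 62.6
```

>>> drive_tool(motion=[[0,0,-0.5,0,100],[0,0,0,0,100],[0,0,0,0,100],[0,0,0,0,100],[0,0,0,0,100],[0,0,0,0,100],[0,0,0,0,100],[0,0,0,0,100],[0,0,-15,0,100],[0,0,-20,0,100],[0,0,-20,0,100],[0,0,-20,0,100],[0,0,-20,0,100]])

```text
t: 14.37
ee_pos: [0.4674, -0.0813, 0.1296]
tcp_rot: [-3.141, -0.0, 1.619]
contact_force: [0.2, 0.5, -0.2]
gripper_width: 0.0852
finger_force: 0.0
```

>>> drive_tool(motion=[[0,0,0,6.92,100],[0,0,0,6.92,100],[0,0,0,6.92,100],[0,0,0,6.92,100],[0,0,0,6.92,100],[0,0,0,6.92,100],[0,0,0,6.92,100],[0,0,0,6.92,100],[0,0,0,6.92,100],[0,0,0,6.92,100],[0,0,0,6.92,100],[0,0,0,6.92,100],[0,0,0,6.92,100],[0,0,0,0,100]])

```text
t: 15.53
ee_pos: [0.4675, -0.0813, 0.1287]
tcp_rot: [-3.142, 0.0, 0.047]
contact_force: [0.1, 0.4, -0.2]
gripper_width: 0.0853
finger_force: 0.0
```

```bash
python3 - <<'E'
from fit import *
c=r.capture("side");cv2.imwrite("pics/s4.png",cv2.resize(c["pixels"][130:330,200:400,::-1],None,fx=2.8,fy=2.8))
for q in r.trace("block","side")[:2]:
    P=cloud(c,q["mask"]);w=P[(P[:,2]>.046)&(P[:,2]<.06)];print(q["score"],P.min(0).round(3),P.max(0).round(3),len(w),rect(w) if len(w)>4 else "")
    print(fit([(c,q["mask"])],[box(0,0,.04,.056,.0,.05)],[.4675,-.0815,.045],.003))
E
python3 go.py .4676 -.0815 .033 2.7
```

```text
0.61 [ 0.444 -0.109  0.003] [ 0.485 -0.035  0.123] 196 (array([465.5, -80.3]), array([40.4, 57.5]), 3.7)
(array([ 0.46607312, -0.08021948,  0.0883112 ]), np.float64(47.266666666666666))
0.42 [ 0.523  0.158 -0.005] [0.667 0.322 0.242] 0 
(array([ 1.6448626 , -1.8320112 ,  0.89529721]), np.float64(398.0))
t 15.6333 p [ 0.4675 -0.0813  0.1288] yaw 2.97 q [-0.33 -0.21  2.07 -0.    1.28  1.19] tool mm [ 0.1  0.2 95.8] w 0.0856 F [ 0.3  0.5 -0.2]
spin 0.3 (mod 180)
```

View pics/s4.png

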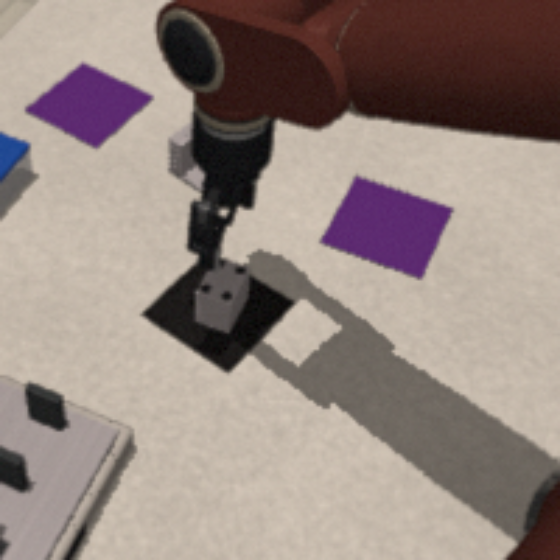

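The block stands upright on the mat at (220,295). Now I'll regrip it by its other faces.

>>> drive_tool(motion=[[0,0,16,0,100],[0,0,16,0,100],[0,0,16,0,100],[0,0,16,0,100],[0,0,14,0,100],[0,0,10,0,100],[0,0,4,0,100],[0,0,0,0,100],[0,0,0,0,0],[0,0,0,0,0],[0,0,0,0,0],[0,0,0,0,0],[0,0,0,0,0],[0,0,0,0,0],[0,0,0,0,0],[0,0,0,0,0]])

```text
t: 16.97
ee_pos: [0.4688, -0.0816, 0.0382]
tcp_rot: [3.141, -0.002, 0.049]
contact_force: [0.2, 1.0, 5.1]
gripper_width: 0.0555
finger_force: 65.2
```

>>> drive_tool(motion=[[0,0,-10,0,0],[0,0,-16,0,0],[0,0,-18,0,0],[0,0,-18,0,0],[0,0,-18,0,0],[0,0,-12,0,0],[0,0,-10,0,0],[0,0,0,6.8,0],[0,0,0,6.8,0],[0,0,0,6.8,0],[0,0,0,0,0],[0,0,0,0,0]])

```text
t: 17.97
ee_pos: [0.4669, -0.0812, 0.1381]
tcp_rot: [3.142, 0.002, -0.304]
contact_force: [-0.0, -0.2, -3.2]
gripper_width: 0.0552
finger_force: 64.3
```

```bash
python3 go.py .566 -.2545 .14 -17.5
```

```text
t 17.9667 p [ 0.4669 -0.0812  0.1381] yaw -17.43 q [-0.33 -0.22  2.07 -0.    1.3   1.55] tool mm [146.4 135.7  -2.1] w 0.0552 F [-0.  -0.2 -3.2]
spin 0.1 (mod 180)
```

>>> drive_tool(motion=[[12.2,11.3,0,0,0],[12.2,11.3,0,0,0],[12.2,11.3,0,0,0],[12.2,11.3,0,0,0],[12.2,11.3,0,0,0],[12.2,11.3,0,0,0],[12.2,11.3,0,0,0],[12.2,11.3,0,0,0],[12.2,11.3,0,0,0],[12.2,11.3,0,0,0],[12.2,11.3,0,0,0],[12.2,11.3,0,0,0],[0,0,0,0,0],[0,0,0,0,0],[0,0,0,0,0]])

```text
t: 19.22
ee_pos: [0.5656, -0.2543, 0.1381]
tcp_rot: [-3.141, 0.002, -0.306]
contact_force: [-0.2, 1.0, -2.9]
gripper_width: 0.0553
finger_force: 64.4
```

```bash
python3 go.py .566 -.2545 .14 -17.5
python3 - <<'E'
from fit import *
c=r.capture("side");cv2.imwrite("pics/s5.png",cv2.resize(c["pixels"][120:250,210:360,::-1],None,fx=4,fy=4,interpolation=cv2.INTER_CUBIC))
for q in r.trace("block","side")[:1]:
    P=cloud(c,q["mask"]);w=P[(P[:,2]>.14)&(P[:,2]<.165)];print(q["score"],q["bbox"],P.min(0).round(3),P.max(0).round(3),len(w),rect(w) if len(w)>4 else "")
for q in r.trace("cradle","side")[:1]:
    P=cloud(c,q["mask"]);w=P[(P[:,2]>.046)&(P[:,2]<.06)];print(q["score"],q["bbox"],len(w),rect(w) if len(w)>4 else "")
E
```

```text
t 19.2167 p [ 0.5656 -0.2543  0.1381] yaw -17.53 q [-0.54  0.14  1.72  0.    1.28  1.33] tool mm [ 0.5  0.  -1.9] w 0.0553 F [-0.2  1.  -2.9]
spin -0.0 (mod 180)
0.68 [300.1, 119.8, 321.7, 163.5] [ 0.498 -0.622 -0.005] [ 0.605 -0.442  0.168] 93 (array([ 530.9, -475.9]), array([39.1, 33.9]), 86.5)
0.85 [260.0, 173.9, 288.3, 204.7] 154 (array([ 565.9, -256.3]), array([51.6, 90.7]), 73.5)
```

View pics/s5.png

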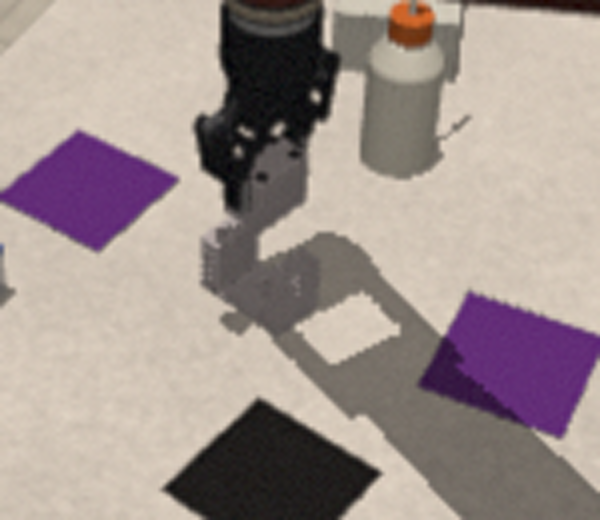

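The block at (280,190) hangs above the cradle, whose walls are at (230,255) and (290,290). I'll lower it to just above the walls and compare the two in depth.

>>> drive_tool(motion=[[0.5,0,14,0,0],[0,0,14,0,0],[0,0,6,0,0],[0,0,0,0,0],[0,0,0,0,0],[0,0,0,0,0]])

```text
t: 19.87
ee_pos: [0.5666, -0.2551, 0.1047]
tcp_rot: [3.142, 0.0, -0.307]
contact_force: [-0.1, -0.7, -3.4]
gripper_width: 0.0554
finger_force: 64.5
```

```bash
cat > chk.py <<'E'
from fit import *
s=r.sense();p=np.array(s["ee_pos"]);yaw=s["tcp_rot"][2];print(s["t"],p.round(4),np.degrees(yaw).round(2))
for n in("side","top"):
    cs=[r.capture(n) for _ in range(4)]
    c=cs[0];c["depth"]=np.mean([k["depth"] for k in cs],0)
    P=cloud(c);L=(P-p)@Ro.from_euler('z',yaw).as_matrix()*1000;L[:,2]=P[:,2]*1000
    L=L[(abs(L[:,0])<70)&(abs(L[:,1])<60)]
    t=p[2]*1000+18
    def rep(name,m,ax,lo,hi):
        q=L[m&(L[:,ax]>lo)&(L[:,ax]<hi)]; print(n,name,len(q),np.percentile(q[:,ax],[5,25,50,75,95]).round(1) if len(q) else "")
    z=L[:,2]
    rep("block -x face",(z>66)&(z<t-8)&(abs(L[:,1])<20),0,-40,0)
    rep("wall -x outer face",(z>12)&(z<48)&(abs(L[:,1])<20),0,-65,-30)
    for a,b in((-60,-10),(10,60)): rep("wall top x",(z>50)&(z<60)&(abs(L[:,1])<22),0,a,b)
    rep("wall +y end",(z>12)&(z<48)&(abs(abs(L[:,0])-34)<9),1,0,50)
    rep("wall tops y",(z>50)&(z<60)&(abs(abs(L[:,0])-34)<10),1,-50,50)
    w=L[(z>50)&(z<60)];print(n,"tops rect",rect(w/1000) if len(w)>5 else "")
    w=L[(abs(z-t+3)<8)&(abs(L[:,0])<30)&(abs(L[:,1])<28)];print(n,"blk top x",len(w),np.percentile(w[:,0],[2,50,98]).round(1) if len(w) else "")
cv2.imwrite("pics/s6.png",cv2.resize(r.capture("side")["pixels"][140:220,240:310,::-1],None,fx=7,fy=7,interpolation=cv2.INTER_CUBIC))
E
python3 chk.py
```

```text
19.8667 [ 0.5666 -0.2551  0.1047] -17.6
side block -x face 82 [-22.6 -21.9 -21.3 -21.  -20.2]
side wall -x outer face 68 [-45.3 -44.4 -43.2 -41.6 -39.3]
side wall top x 70 [-44.5 -40.2 -34.2 -30.  -24.4]
side wall top x 21 [22.7 29.7 36.2 41.  43.7]
side wall +y end 79 [ 6.8 19.6 22.4 23.4 24.3]
side wall tops y 93 [-23.4  -9.3   6.   16.7  23.3]
side tops rect (array([ 0.1, -0.5]), array([91.5, 50.3]), 1.9)
side blk top x 120 [-22.1 -11.5  13.1]
top block -x face 16 [-23.2 -23.  -23.  -22.7 -22.6]
top wall -x outer face 0 
top wall top x 47 [-38.1 -34.  -30.8 -27.7 -25. ]
top wall top x 0 
top wall +y end 0 
top wall tops y 50 [-22.9 -15.1  -4.4   7.   19.2]
top tops rect (array([-28.6,  -2.1]), array([47.9, 17.5]), 77.1)
top blk top x 12 [-22.8 -20.1 -15.5]
```

View pics/s6.png

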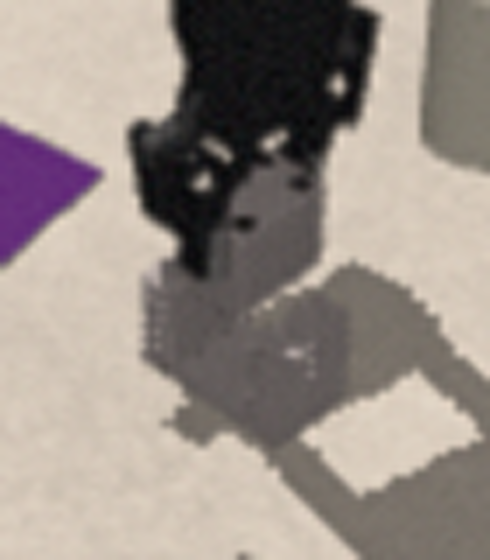

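The block lines up with the channel to about 1 mm. I'll make a small correction and lower it.

>>> drive_tool(motion=[[0.8,0,0,-0.8,0],[0,0,5,0,0],[0,0,5,0,0],[0,0,5,0,0],[0,0,5,0,0],[0,0,5,0,0],[0,0,0,0,0],[0,0,0,0,0]])

```text
t: 20.98
ee_pos: [0.5669, -0.255, 0.079]
tcp_rot: [-3.141, 0.001, -0.293]
contact_force: [-0.2, -0.3, -3.5]
gripper_width: 0.0551
finger_force: 64.5
```

>>> drive_tool(motion=[[0,0,5,0,0],[0,0,5,0,0],[0,0,5,0,0],[0,0,5,0,0],[0,0,5,0,0],[0,0,5,0,0],[0,0,3,0,0],[0,0,0,0,0],[0,0,0,0,0]])

```text
t: 21.73
ee_pos: [0.5672, -0.2552, 0.0465]
tcp_rot: [-3.141, 0.0, -0.293]
contact_force: [-0.0, -0.3, -2.3]
gripper_width: 0.0549
finger_force: 64.5
```

>>> drive_tool(motion=[[0,0,1,0,0],[0,0,1,0,0],[0,0,1,0,0],[0,0,1,0,0],[0,0,0,0,0],[0,0,0,0,0]])

```text
t: 22.23
ee_pos: [0.5673, -0.2552, 0.0427]
tcp_rot: [-3.142, 0.0, -0.293]
contact_force: [0.1, -0.4, -3.4]
gripper_width: 0.0553
finger_force: 64.5
```

>>> drive_tool(motion=[[0,0,1,0,0],[0,0,1,0,0],[0,0,0,0,0],[0,0,0,0,0]])

```text
t: 22.57
ee_pos: [0.5675, -0.2554, 0.0413]
tcp_rot: [3.141, -0.0, -0.293]
contact_force: [-1.8, 0.4, 1.3]
gripper_width: 0.055
finger_force: 64.7
```

Floor contact is at the expected height, so I'll release the block and raise the tool.

>>> drive_tool(motion=[[0,0,0.5,0,0],[0,0,0,0,100],[0,0,0,0,100],[0,0,0,0,100],[0,0,0,0,100],[0,0,0,0,100],[0,0,0,0,100],[0,0,0,0,100],[0,0,-10,0,100],[0,0,-15,0,100],[0,0,-25,0,100],[0,0,-30,0,100],[0,0,-30,0,100],[0,0,-30,0,100],[0,0,-30,0,100],[0,0,0,0,100],[0,0,0,0,100]])

```text
t: 23.98
ee_pos: [0.5687, -0.256, 0.2143]
tcp_rot: [3.14, -0.006, -0.293]
contact_force: [-0.8, -0.2, -1.0]
gripper_width: 0.0853
finger_force: 0.0
```

Run:
```python
from fit import *
c=r.capture("side");a=c["pixels"][...,::-1]
cv2.imwrite("pics/s7.png",np.hstack([cv2.resize(a[140:220,240:310],(350,400)),cv2.resize(a[250:384,110:250],(400,400))]))
P=cloud(c);R=Ro.from_euler('z',-.293).as_matrix();L=(P-[.567,-.255,0])@R*1000
w=L[(abs(L[:,0])<18)&(abs(L[:,1])<26)&(L[:,2]<70)];print(len(w),np.percentile(w[:,2],[10,50,90]).round(1))
```

```text
161 [10.8 53.9 56.7]
```

View pics/s7.png

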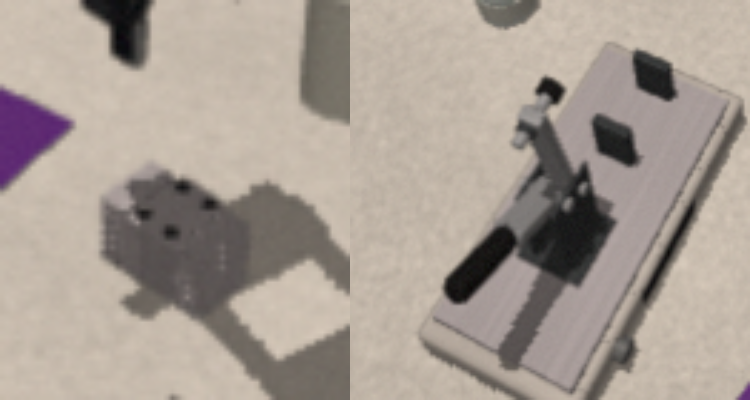

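The block's four wells at (175,210) are flush between the cradle walls, the clamp on the right is open at (480,265), and the gripper is clear. I'm handing in the job.

```bash
python3 -c "
from station import r
print(r.job_done())"
```

```text
the job is handed in; nothing more can be done
None
```

The clamp is open and the block went seat → mat → cradle, where it now stands fully down between the walls; I handed the job in at about 24 s, and the interface gave no verdict.

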